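# Snap the incubator lid shut, prove it seated and start the run

### The arm

A 6-joint arm with a two-finger parallel gripper is mounted at the origin on the work surface. World frame = base frame: x ahead of the robot, y to its left, z up, the work surface at z = 0. Lengths are in m, angles in rad, forces in N, time in s.
With the tool pointing down it reaches from about 0.35 to 0.775 m from the base axis. Payload 7.3 kg.
Tool frame: the origin (TCP) lies on the front face of the gripper's body, between the roots of the fingers; the fingertips stand ahead of it and the grasp point (between the pads) lies 47 mm ahead of it (finger_overhang is the z of the fingertips in the tool frame, in m); z points along the fingers, y is the line along which they close (so a half turn about z gives the same grasp; the last joint's range is limited). The gripper opens to 92 mm and grips with 3 to 60 N. Pads are 19 mm wide; open, the fingers measure 130 mm over their backs; the gripper's body (75 mm by 190 mm) begins 47 mm behind the grasp point.
Start: joints at [-1.462, 0.342, 1.524, -0, 1.275, -0.146], TCP at [0.132, -0.508, 0.292] pointing down, gripper open.
Joint ranges: [-2.53, 2.53], [-0.77, 2.02], [0.04, 2.7], [-1, 4.14], [0.28, 2.66], [-3.11, 3.11]. Speed limits (rad/s): [2.57, 2.57, 3.14, 3.14, 3.14, 3.14].

### API

Orientations are given as [roll, pitch, yaw] about the fixed x, y, z axes, in that order (R = Rz(yaw) Ry(pitch) Rx(roll)).
In Python, from cell import * gives the robot as it stands. The module is installed in compiled form; this text tells all that it offers.
- The arm moves only by the tool arm_command, never from a script. Its argument "series" is a list of rows, each an object of numbers: "x", "y", "z": the shift along the tool's x, y, z in mm; "rx", "ry", "rz": the turn, a rotation vector about the tool's x, y, z in degrees. A call has 1 to 20 rows; each row is the pose to reach, as a shift and turn from the pose commanded when the call began, along the tool's axes at that moment; what a row does not reach only later rows make up. A row lasts 1/10 s, in which the tool goes at most 50 mm and 8.59 degrees, less where a joint would pass 70% of its speed; a pose out of reach is approached as far as the arm can. A call with a gripper value outside its range is refused whole. "hand" is the finger opening in mm, from 0 to 91.8, set as the call begins (left out, the last holds). The fingers move at their own pace and stop on an object; "squeeze" is the grip in N (left out, the last holds). Time passes only in rows, so rows that repeat a pose let the fingers close. It gives the time, the measured TCP pose, the force, the opening and the grip force at its end, in the units of the state.
- observe(): the state, without advancing time (a new reading comes with each control period).
- read_camera(name): name is "side" or "top"; returns a dict with "pixels" (480x640x3 uint8, blue, green, red), "K" (3x3 intrinsics, pixels), "rvec" (rotation vector, rad) and "tvec" (3), from world to camera coordinates, as OpenCV has them. Camera axes: x right, y down, z forward; pixel columns grow to the right and rows downward; lengths in m; the calibration is good to about 2 mm. A picture is of the moment at which its call begins. There is no depth.
- hand_in(): hands the job in; it is judged then, once.
Trained networks look in a picture, given as the dict that the camera call returned (one of the last four; its "shot" number tells which), for a name from the list of things; names that differ only in an ending like _2 or _b are one class to them, and where a whole thing is asked for, a point or a joint stands for the part that bears it (a point fixed in the world has none). Each returns a list of dicts, best first, with "confidence" (0 to 1); they miss things now and then, are a little off and sometimes report something else, mostly with a low value. They report only what shows in the picture. A call takes as long as a camera call. They do not tell look-alikes from the thing itself.
- boxes_of(picture, query): "point" ([x, y, z] in m, in world coordinates, good to about 4 mm: the middle of the surface that is visible of it).
- trace(picture, query): "pixels" (480x640 bool, what is visible of it).
- mark_of(picture, query): "point" ([x, y, z] in m, in world coordinates, good to about 4 mm: a listed point, or the origin of a listed thing).
The state is a dict: "time": time; "qpos": joint angles; "qvel": joint speeds; "joint_efforts": joint torques, N m; "tool_pos": TCP position; "tool_rot": TCP orientation; "contact_force": force on the tool from outside, world axes, zero at the start; "torque": the same for the moment, N m; "opening": finger opening in m; "grip_force": force on a finger pad.
Only numpy, scipy, OpenCV 4.12 (cv2) and the standard library are available. Lean on these libraries where they do the work, as an engineer would, in place of code of your own. Each camera call takes 0.05 s, during which the arm holds its last target. There are 200 camera calls.

### The job

Put the blue lid on the sample holder of the white bench incubator, press it down until both ends have snapped under their orange clips and it lies fully home on the rim, and let go. Then confirm the seat: press straight down on the top of the white rib with a steady force of about 15 N for a second and let go; never load the lid with more than 30 N. Last, start the run: press the blue key and after it the green key, fully down and one at a time, without pressing the red key or disturbing the bottle, the tip box or the tube rack.

Things in the scene. Friction and masses are not known exactly. Their poses are not given: they have to be found in the camera images.
- lid: blue flat lid, 96 mm (its x) by 140 mm (its y), 8 mm thick, about 0.16 kg, with rounded end edges (radius 4 mm) at its two y ends and a white grip rib standing across the middle of its top: 60 mm along x, 22 mm wide along y, top 42 mm above the underside. Either way round fits. Starts flat on the bench, rib up. Origin = centre of its underside, z up
- lid_grip (a point): centre of the white rib, 30 mm above the lid's underside; pinch it here along the lid's y. Axes as the lid
- lid_end_a (a point): point on the lid's top face 48 mm from the middle towards its +y end, marked by a white patch 30 x 22 mm: where to press that end (8 mm above the underside)
- lid_end_b (a point): the same at the -y end
- incubator: white bench shaker-incubator, fixed: housing 230 x 230 mm (local x from -145 to +85 mm, y +-115 mm), deck 60 mm high; above the deck a springy aluminium sample holder 92 mm (x) by 120 mm (y) with a green rack of tubes in it. On the console at local x = -114 mm (the robot's side) stand three keys at local y -55, 0, +55 mm, in varying order. Origin: under the holder's centre, on the bench
- holder_rim (a point): centre of the holder's rim, 130 mm above the bench when unloaded; moves with the holder; axes as the incubator; lid's long side along this y. Lid home = its underside at rim height. Steel corner guides give the lid 2.5 mm play in x, 1.2 mm in y: upright to 26 mm above the rim, flared out to 43 mm above it
- key_blue_top (a point): blue key cap, 32 mm across, on the grey console, on the robot's side of the incubator; point = centre of the cap's top face, 122 mm above the bench when up; z up
- key_green_top (a point): green key cap, 32 mm across, on the grey console, on the robot's side of the incubator; point = centre of the cap's top face, 122 mm above the bench when up; z up
- key_red_top (a point): red key cap, 32 mm across, on the grey console, on the robot's side of the incubator; point = centre of the cap's top face, 122 mm above the bench when up; z up; to be left alone
- key_blue (a joint): travel of the blue key in m: 0 up, 0.006 fully down; it springs back; about 5 N holds it fully down
- key_green (a joint): travel of the green key in m: 0 up, 0.006 fully down; it springs back; about 5 N holds it fully down
- key_red (a joint): travel of the red key in m: 0 up, 0.006 fully down; it springs back; about 5 N holds it fully down
- bottle: bystander: amber bottle with a blue cap, 68 mm across, 150 mm tall, loose, upright; origin at the centre of its foot
- tip_box: bystander: grey box with an orange lid, 122 x 87 mm, 58 mm tall, loose; origin at the centre of its foot
- tube_rack: bystander: green rack with tube caps, 100 x 150 mm, 44 mm tall, loose; origin at the centre of its foot
- clip_a_nose (a point): orange snap clip at the holder's +y end, 54 mm wide, sprung inwards. Point: centre of its round nose (radius 9 mm), 14.5 mm above the rim, 75 mm from the middle. A lid just laid down rests on both noses, underside about 20 mm above the rim. Pressing one end takes some 8 to 16 N until the clip snaps over the edge and that end meets the rim; then the other end
- clip_b_nose (a point): the same clip at the holder's -y end
- holder (a joint): how far the holder has sunk on its stiff springs, m: 0 unloaded; stays 0 up to about 3 N (lid's weight included), then sinks straight down 1 mm per 6 N, springs back when let go. The seat check wants 0.0013 to 0.0030 (11 to 21 N in all); over 0.0050 (33 N) at any time is too much; hard stop at 0.006
Mind the look-alikes: they are no part of the job. What is meant by the lid is not purple, and is the smaller of those in its own colour.

How it is judged:
On the way, in this order (a step that is already met when the one before it is completed fails the run):
1. the lid is home on the rim at both ends, under both clips, and not pressed (z of lid_end_a in the frame of holder_rim between 0.004 and 0.0105 m and z of lid_end_b in the frame of holder_rim between 0.004 and 0.0105 m and horizontal distance between lid and holder_rim below 0.008 m and angle between lid's own z axis and vertical below 0.06 rad and value of joint holder below 0.0006 m), for 0.2 s.
2. with the lid home, the middle of it is pressed down steadily with about 15 N (10 to 20 N) for half a second (z of lid_end_a in the frame of holder_rim between 0.004 and 0.0105 m and z of lid_end_b in the frame of holder_rim between 0.004 and 0.0105 m and horizontal distance between lid and holder_rim below 0.008 m and angle between lid's own z axis and vertical below 0.06 rad and value of joint holder between 0.0013 and 0.003 m and horizontal distance between the grasp point and lid below 0.038 m), for 0.5 s.
3. the blue key is pressed fully down (value of joint key_blue above 0.0045 m and value of joint key_green below 0.0015 m), for 0.05 s.
4. the blue key is released (value of joint each of key_blue, key_green, key_red below 0.0015 m), for 0.05 s.
5. the green key is pressed fully down (value of joint key_green above 0.0045 m and value of joint key_blue below 0.0015 m), for 0.05 s.
At the end, for the whole second after the job is handed in: the lid lies on the holder, both ends under the clips with its underside within 2.5 mm of the rim, centred within 8 mm, level, unloaded and at rest; all three keys are up again (all of step 1 and all of step 4 and linear speed of lid below 0.02 m/s); the robot touches nothing.
It fails at once if the red key is pressed (more than 2.5 mm) (value of joint key_red above 0.0025 m).
It fails at once if the blue or green key is pressed while the lid is not home at both ends (value of joint any of key_blue, key_green above 0.0025 m and not (z of lid_end_a in the frame of holder_rim between 0.004 and 0.0105 m and z of lid_end_b in the frame of holder_rim between 0.004 and 0.0105 m and horizontal distance between lid and holder_rim below 0.008 m and angle between lid's own z axis and vertical below 0.06 rad)).
It fails at once if two keys are pressed at the same time (value of joint each of key_blue, key_green above 0.0025 m).
It fails at once if the lid is overloaded: the holder sinks more than 5 mm (over 30 N on the lid) (value of joint holder above 0.005 m).
It fails at once if the bottle, the tip box or the tube rack is pushed more than 30 mm from its place or tipped (distance of any of bottle, tip_box, tube_rack from where it was at the start of the episode above 0.03 m or angle between any of bottle, tip_box, tube_rack's own z axis and vertical above 0.3 rad).
It also fails if it takes over 72 s, if anything falls off the work surface, if the arm or the gripper's body presses on something with over 40 N, if the wrist force passes 120 N, or if a joint passes its speed limit or range.

## Working session

There is one attempt and no reset: what is moved stays moved. The work goes in short steps, Python scripts to look and compute and a tool call to move; the robot and the scene stay as the last step left them, time stands still between calls to the robot, and variables do not carry over. Pictures are saved under pics/ and viewed, at most 10 in all, crops included, and the job is handed in when it is done.

Besides the shell and the picture viewer there is one more tool, called after ">>>" as name(argument=value, ...) on one line, values as JSON. arm_command: Moves the arm, as the interface text tells. Its arguments: {"type":"object","properties":{"series":{"type":"array"},"hand":{"type":"number"},"squeeze":{"type":"number"}},"required":["series"]}

```bash
mkdir -p pics; cat > h.py <<'E'
from cell import *
import numpy as np, cv2
from scipy.spatial.transform import Rotation as R
np.set_printoptions(precision=4,suppress=True)
def proj(p,pts):
    return cv2.projectPoints(np.array(pts,float).reshape(-1,1,3),p["rvec"],p["tvec"],p["K"],None)[0].reshape(-1,2)
def back(p,uv,z):
    Rm=cv2.Rodrigues(p["rvec"])[0];t=np.array(p["tvec"]).ravel()
    d=Rm.T@np.linalg.inv(p["K"])@np.array([uv[0],uv[1],1.]);c=-Rm.T@t
    return c+d*(z-c[2])/d[2]
E
python3 - <<'E'
from h import *
s=observe();print(s["time"],s["tool_pos"],s["tool_rot"],s["contact_force"],s["opening"])
for c in("top","side"):
    p=read_camera(c);cv2.imwrite(f"pics/{c}0.png",p["pixels"])
    for q in("lid","lid_grip","lid_end_a","incubator","holder_rim","key_blue_top","key_green_top","key_red_top","clip_a_nose","bottle","tip_box","tube_rack"):
        print(c,q,[(np.array(d["point"]).round(4).tolist(),round(d["confidence"],2),proj(p,d["point"]).round().tolist()) for d in mark_of(p,q)[:4]])
E
```

```text
0.0 [ 0.1323 -0.5077  0.2915] [-3.1401 -0.0002  0.2548] [-1.563  -0.0267  0.1256] 0.09179819884334968
top lid [([0.2986, -0.3173, 0.0046], 0.89, [[470.0, 359.0]]), ([0.5297, -0.2951, -0.0001], 0.76, [[454.0, 259.0]]), ([0.8193, 0.0143, 0.0022], 0.67, [[324.0, 143.0]]), ([0.5823, 0.0665, -0.0004], 0.55, [[303.0, 237.0]])]
top lid_grip [([0.2969, -0.3172, 0.0453], 0.82, [[476.0, 361.0]]), ([0.5291, -0.2898, 0.0287], 0.8, [[456.0, 257.0]]), ([0.8239, 0.0148, 0.0296], 0.77, [[324.0, 137.0]])]
top lid_end_a [([0.3441, -0.271, 0.007], 0.92, [[449.0, 338.0]]), ([0.8539, 0.0534, 0.0053], 0.77, [[309.0, 130.0]]), ([0.2516, -0.3646, 0.0086], 0.76, [[493.0, 381.0]]), ([0.7887, -0.0263, 0.011], 0.76, [[341.0, 154.0]])]
top incubator [([0.5828, 0.0653, 0.0012], 0.7, [[303.0, 236.0]])]
top holder_rim [([0.5848, 0.0617, 0.1269], 0.82, [[303.0, 224.0]])]
top key_blue_top [([0.4595, 0.0323, 0.1237], 0.7, [[317.0, 283.0]]), ([0.4708, 0.0849, 0.1275], 0.44, [[292.0, 277.0]])]
top key_green_top [([0.4798, 0.1369, 0.1287], 0.49, [[267.0, 273.0]])]
top key_red_top [([0.474, 0.0849, 0.1281], 0.48, [[292.0,
[... 1023 characters left out ...]
.0, 265.0]])]
side key_blue_top [([0.4599, 0.0287, 0.1207], 0.74, [[376.0, 262.0]]), ([0.5689, -0.0114, 0.1385], 0.3, [[329.0, 235.0]])]
side key_green_top [([0.4802, 0.1338, 0.1263], 0.61, [[359.0, 299.0]]), ([0.4602, 0.0272, 0.1251], 0.36, [[376.0, 260.0]])]
side key_red_top [([0.4702, 0.086, 0.1258], 0.75, [[367.0, 281.0]])]
side clip_a_nose [([0.594, 0.1413, 0.147], 0.9, [[302.0, 286.0]]), ([0.5989, 0.4163, -0.0041], 0.67, [[269.0, 449.0]])]
side bottle [([0.772, -0.1543, 0.0005], 0.74, [[260.0, 217.0]]), ([0.4587, 0.027, 0.1219], 0.46, [[377.0, 261.0]])]
side tip_box [([0.6876, -0.3937, -0.0023], 0.79, [[312.0, 161.0]])]
side tube_rack [([0.6012, 0.4169, 0.0004], 0.7, [[268.0, 449.0]])]
```

View pics/top0.png

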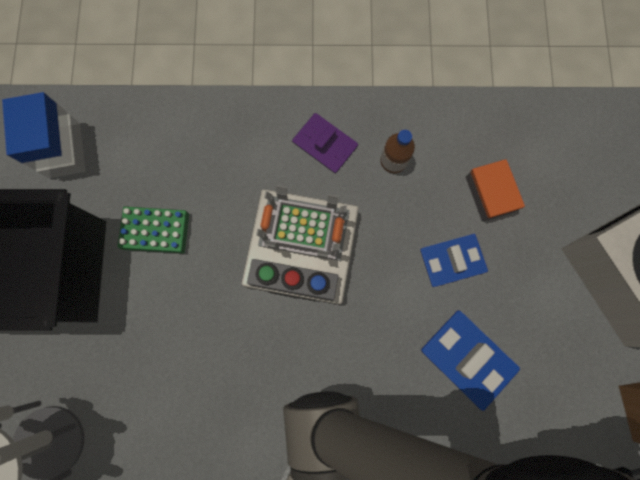

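View pics/side0.png

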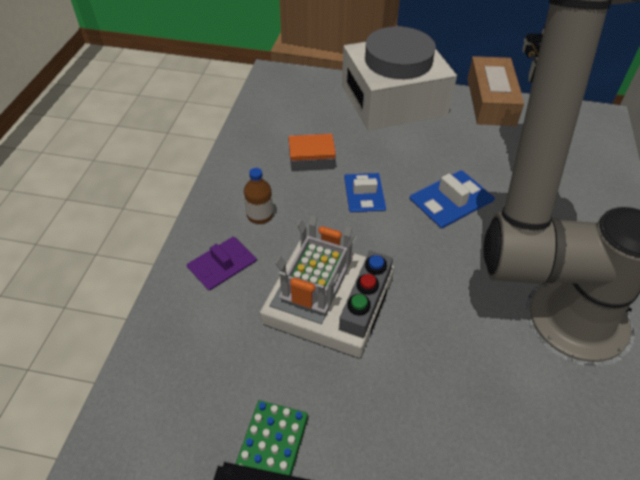

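The top view shows three lids: a small blue one at (454,259), a large blue one at (470,360) and a purple one at (325,143). The smaller blue one at (454,259) fits the description. The keys on the console are green (267,273), red (292,278) and blue (318,283). I'll confirm with one enlarged crop and measure the poses.

```bash
cat > meas.py <<'E'
from h import *
def lidpose(p,z=0.008,near=(0.529,-0.294)):
    hsv=cv2.cvtColor(p["pixels"],cv2.COLOR_BGR2HSV)
    m=cv2.inRange(hsv,(100,120,50),(125,255,255))
    n,l,st,c=cv2.connectedComponentsWithStats(m)
    uv=proj(p,[*near,z])[0]
    ok=[i for i in range(1,n) if st[i,4]>150]
    i=min(ok,key=lambda i:np.hypot(*(c[i]-uv)))
    ys,xs=np.nonzero(l==i)
    w=np.array([back(p,(x,y),z)[:2] for x,y in zip(xs,ys)])
    r=cv2.minAreaRect((w*1000).astype(np.float32));return r
E
python3 - <<'E'
from meas import *
from collections import defaultdict
acc=defaultdict(list)
for k in range(4):
  for c in("top","side"):
    p=read_camera(c)
    if k==0:
        print(c,lidpose(p)); 
        if c=="top":
            a=cv2.resize(p["pixels"][215:315,230:350],None,fx=5,fy=5,interpolation=cv2.INTER_CUBIC)[:500,:600]
            b=cv2.resize(p["pixels"][215:415,410:530],None,fx=2.5,fy=2.5,interpolation=cv2.INTER_CUBIC)
            b=b[:500,:200] if False else cv2.resize(p["pixels"][225:425,415:525],None,fx=2.5,fy=2.5)[:500]
            cv2.imwrite("pics/crop1.png",np.hstack([cv2.resize(a,(525,500)),b]))
    def add(q,cond=lambda v:True):
        for d in mark_of(p,q):
            v=np.array(d["point"])
            if d["confidence"]>.4 and cond(v): acc[c,q].append(v)
    near=lambda a,r:(lambda v:np.hypot(v[0]-a[0],v[1]-a[1])<r)
    add("lid",near((.529,-.294),.03));add("lid_grip",near((.529,-.292),.03))
    add("holder_rim");add("incubator",near((.584,.064),.03))
    add("key_blue_top",near((.46,.031),.02));add("key_red_top",near((.472,.085),.02));add("key_green_top",near((.48,.135),.02))
    for v in [np.array(d["point"]) for q in("clip_a_nose",) for d in mark_of(p,q)]:
        if near((.595,.138),.03)(v): acc[c,"ca"].append(v)
        if near((.57,-.01),.03)(v): acc[c,"cb"].append(v)
for k in acc: print(k,len(acc[k]),np.mean(acc[k],0),np.std(acc[k],0))
E
```

```text
top ((526.1116943359375, -291.160888671875), (94.55896759033203, 136.8526611328125), 15.743627548217773)
side ((525.8357543945312, -293.3640441894531), (95.16061401367188, 140.78265380859375), 15.910432815551758)
('top', 'lid') 4 [ 0.5275 -0.2954  0.0019] [0.0018 0.0009 0.0012]
('top', 'lid_grip') 4 [ 0.5258 -0.2899  0.0282] [0.0009 0.0004 0.0007]
('top', 'holder_rim') 5 [ 0.6063 -0.028   0.1026] [0.0423 0.1806 0.0509]
('top', 'incubator') 4 [ 0.5821  0.0683 -0.0032] [0.0007 0.0012 0.0015]
('top', 'key_blue_top') 3 [0.4603 0.0296 0.1211] [0.0004 0.001  0.001 ]
('top', 'key_red_top') 4 [0.4703 0.0827 0.1278] [0.0012 0.0009 0.0009]
('top', 'key_green_top') 4 [0.4797 0.138  0.1265] [0.0005 0.0011 0.0011]
('top', 'ca') 4 [0.5963 0.1373 0.1465] [0.0008 0.0005 0.0021]
('side', 'lid') 4 [ 0.5268 -0.2935 -0.0021] [0.0005 0.0008 0.0019]
('side', 'lid_grip') 4 [ 0.5243 -0.2948  0.0319] [0.0004 0.0015 0.0008]
('side', 'holder_rim') 7 [ 0.5961 -0.0075  0.0744] [0.0414 0.256  0.0628]
('side', 'incubator') 4 [ 0.5836  0.0622 -0.0019] [0.0017 0.0008 0.0012]
('side', 'key_blue_top') 3 [0.4599 0.028  0.1268] [0.001  0.0003 0.0006]
('side', 'key_red_top') 4 [0.4716 0.0857 0.1261] [0.0003 0.0018 0.001 ]
('side', 'key_green_top') 4 [0.481  0.1348 0.1245] [0.0009 0.0011 0.0016]
('side', 'ca') 4 [0.5954 0.1401 0.1438] [0.001  0.0009 0.0014]
```

View pics/crop1.png

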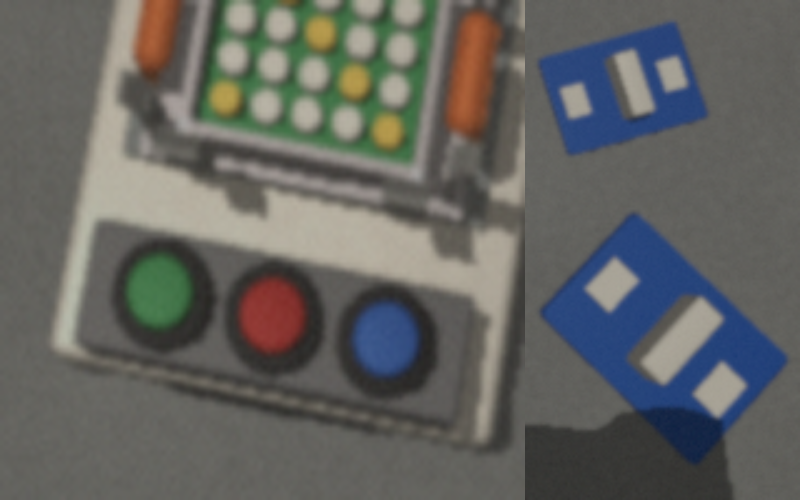

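The crop confirms the target: the upper blue lid at (454,259) is clearly the smaller of the two, with a blue body, white rib and white patches. Console order from left is green, red, blue. Next I'll refine the rim pose and compute the grasp move.

```bash
cat > inc.py <<'E'
from h import *
from scipy.optimize import least_squares
def cents(p):
    hsv=cv2.cvtColor(p["pixels"],cv2.COLOR_BGR2HSV);o={}
    for k,lo,hi,pt in(("b",(100,120,50),(125,255,255),(.46,.0295,.122)),("r",(0,150,60),(5,255,255),(.471,.0843,.122)),("g",(45,100,40),(75,255,255),(.4804,.1364,.122))):
        m=cv2.inRange(hsv,lo,hi)
        if k=="r": m|=cv2.inRange(hsv,(172,120,60),(180,255,255))
        n,l,st,c=cv2.connectedComponentsWithStats(m);uv=proj(p,pt)[0]
        i=min((i for i in range(1,n) if st[i,4]>30),key=lambda i:np.hypot(*(c[i]-uv)))
        o[k]=(c[i],st[i,4])
    return o
L={"b":-.055,"r":0,"g":.055}
def fit(ps):
    obs=[(p,k,c) for p in ps for k,(c,a) in cents(p).items()]
    def f(q):
        e=[]
        for p,k,c in obs:
            v=np.array([-.114,L[k],0]);w=R.from_euler("z",q[2]).apply(v)+[q[0],q[1],.121]
            e+=list(proj(p,w)[0]-c)
        return e
    s=least_squares(f,[.583,.064,-.187],x_scale=[.01,.01,.1]);return s.x,np.array(s.fun)
E
python3 - <<'E'
from inc import *
import cell
P=[read_camera("top"),read_camera("side")]
for p in P: print(cents(p)); print(fit([p]))
print(fit(P))
print(getattr(cell,"finger_overhang",None),observe().keys(),[n for n in dir(cell) if not n.startswith("_")])
s=observe();Rt=R.from_euler("xyz",s["tool_rot"]);h=np.degrees(np.arctan2(*Rt.apply([1,0,0])[1::-1]));print(h)
for z in(.17,.077): print(Rt.inv().apply(np.array([.526,-.2925,z])-s["tool_pos"])*1000)
E
```

```text
{'b': (array([317.8068, 282.3636]), np.int32(176)), 'r': (array([291.784 , 277.5926]), np.int32(162)), 'g': (array([266.1014, 272.8784]), np.int32(148))}
(array([ 0.5829,  0.0645, -0.1784]), array([-0.0647, -0.0105,  0.0845,  0.0138, -0.0197, -0.0027]))
{'b': (array([375.8511, 261.8351]), np.int32(188)), 'r': (array([367.6321, 280.8342]), np.int32(193)), 'g': (array([358.8433, 301.5069]), np.int32(217))}
(array([ 0.5823,  0.0615, -0.1784]), array([ 0.0204, -0.1136, -0.0294,  0.1827,  0.0093, -0.0711]))
(array([ 0.5826,  0.0633, -0.1783]), array([ 0.5038,  0.152 ,  0.6497,  0.1794,  0.5422,  0.1659, -0.2332,
        0.5058, -0.2963,  0.8382, -0.2722,  0.6236]))
0.0655 dict_keys(['time', 'qpos', 'qvel', 'joint_efforts', 'tool_pos', 'tool_rot', 'contact_force', 'torque', 'grip_force', 'opening']) ['IKError', 'boxes_of', 'finger_overhang', 'hand_in', 'mark_of', 'observe', 'read_camera', 'trace']
14.60010440514345
[ 435.2674 -109.3734  122.2313]
[ 435.2686 -109.3812  215.2313]
```

>>> arm_command(series=[{"x": 40,"y": -10},{"x": 85,"y": -21},{"x": 130,"y": -33},{"x": 175,"y": -44,"z": 10},{"x": 220,"y": -55,"z": 25,"rz": -0.6},{"x": 265,"y": -67,"z": 45,"rz": -1.2},{"x": 310,"y": -78,"z": 65,"rz": -1.2},{"x": 355,"y": -89,"z": 85,"rz": -1.2},{"x": 400,"y": -101,"z": 100,"rz": -1.2},{"x": 425,"y": -107,"z": 115,"rz": -1.2},{"x": 435.3,"y": -109.4,"z": 122,"rz": -1.2},{"x": 435.3,"y": -109.4,"z": 150,"rz": -1.2},{"x": 435.3,"y": -109.4,"z": 180,"rz": -1.2},{"x": 435.3,"y": -109.4,"z": 200,"rz": -1.2},{"x": 435.3,"y": -109.4,"z": 215,"rz": -1.2},{"x": 435.3,"y": -109.4,"z": 215,"rz": -1.2},{"x": 435.3,"y": -109.4,"z": 215,"rz": -1.2}], hand=91.8)

```text
invalid input
```

>>> arm_command(series=[{"z": 0},{"z": 0},{"z": 0},{"z": 0},{"z": 0},{"z": 0},{"z": 0},{"z": 0}], hand=15, squeeze=30)

```text
invalid input
```

>>> arm_command(series=[{"x": 40,"y": -10,"z": 0,"rx": 0,"ry": 0,"rz": 0},{"x": 85,"y": -21,"z": 0,"rx": 0,"ry": 0,"rz": 0}])

```text
time: 5.2
tool_pos: [0.2092, -0.4664, 0.2921]
tool_rot: [3.141, 0.0, 0.251]
contact_force: [1.0, -0.6, 0.6]
opening: 0.0917
grip_force: 0.0
```

>>> arm_command(series=[{"x": 45,"y": -12,"z": 0,"rx": 0,"ry": 0,"rz": 0},{"x": 90,"y": -23,"z": 10,"rx": 0,"ry": 0,"rz": 0},{"x": 135,"y": -34,"z": 25,"rx": 0,"ry": 0,"rz": -0.6},{"x": 180,"y": -46,"z": 45,"rx": 0,"ry": 0,"rz": -1.2},{"x": 225,"y": -57,"z": 65,"rx": 0,"ry": 0,"rz": -1.2},{"x": 270,"y": -68,"z": 85,"rx": 0,"ry": 0,"rz": -1.2},{"x": 315,"y": -80,"z": 100,"rx": 0,"ry": 0,"rz": -1.2},{"x": 340,"y": -86,"z": 115,"rx": 0,"ry": 0,"rz": -1.2},{"x": 350.3,"y": -88.4,"z": 122,"rx": 0,"ry": 0,"rz": -1.2},{"x": 350.3,"y": -88.4,"z": 150,"rx": 0,"ry": 0,"rz": -1.2},{"x": 350.3,"y": -88.4,"z": 180,"rx": 0,"ry": 0,"rz": -1.2},{"x": 350.3,"y": -88.4,"z": 200,"rx": 0,"ry": 0,"rz": -1.2},{"x": 350.3,"y": -88.4,"z": 215,"rx": 0,"ry": 0,"rz": -1.2},{"x": 350.3,"y": -88.4,"z": 215,"rx": 0,"ry": 0,"rz": -1.2},{"x": 350.3,"y": -88.4,"z": 215,"rx": 0,"ry": 0,"rz": -1.2}], hand=91)

```text
time: 6.7
tool_pos: [0.5258, -0.2931, 0.0778]
tool_rot: [3.141, -0.0, 0.275]
contact_force: [0.9, 0.1, 0.8]
opening: 0.0912
grip_force: 0.0
```

>>> arm_command(series=[{"x": 0,"y": 0,"z": 0,"rx": 0,"ry": 0,"rz": 0},{"x": 0,"y": 0,"z": 0,"rx": 0,"ry": 0,"rz": 0},{"x": 0,"y": 0,"z": 0,"rx": 0,"ry": 0,"rz": 0},{"x": 0,"y": 0,"z": 0,"rx": 0,"ry": 0,"rz": 0},{"x": 0,"y": 0,"z": 0,"rx": 0,"ry": 0,"rz": 0},{"x": 0,"y": 0,"z": 0,"rx": 0,"ry": 0,"rz": 0},{"x": 0,"y": 0,"z": 0,"rx": 0,"ry": 0,"rz": 0},{"x": 0,"y": 0,"z": 0,"rx": 0,"ry": 0,"rz": 0}], hand=15, squeeze=30)

```text
time: 7.5
tool_pos: [0.526, -0.2925, 0.0772]
tool_rot: [3.142, 0.0, 0.276]
contact_force: [-0.2, -0.4, -0.5]
opening: 0.0315
grip_force: 0.0
```

>>> arm_command(series=[{"x": 0,"y": 0,"z": 0,"rx": 0,"ry": 0,"rz": 0},{"x": 0,"y": 0,"z": 0,"rx": 0,"ry": 0,"rz": 0},{"x": 0,"y": 0,"z": 0,"rx": 0,"ry": 0,"rz": 0},{"x": 0,"y": 0,"z": 0,"rx": 0,"ry": 0,"rz": 0},{"x": 0,"y": 0,"z": 0,"rx": 0,"ry": 0,"rz": 0},{"x": 0,"y": 0,"z": -5,"rx": 0,"ry": 0,"rz": 0},{"x": 0,"y": 0,"z": -20,"rx": 0,"ry": 0,"rz": 0},{"x": 0,"y": 0,"z": -50,"rx": 0,"ry": 0,"rz": 0},{"x": 0,"y": 0,"z": -90,"rx": 0,"ry": 0,"rz": 0},{"x": 0,"y": 0,"z": -130,"rx": 0,"ry": 0,"rz": 0},{"x": 0,"y": 0,"z": -170,"rx": 0,"ry": 0,"rz": 0},{"x": 0,"y": 0,"z": -200,"rx": 0,"ry": 0,"rz": 0},{"x": 0,"y": 0,"z": -200,"rx": 0,"ry": 0,"rz": 0}], hand=15, squeeze=40)

```text
time: 8.8
tool_pos: [0.5273, -0.2933, 0.2828]
tool_rot: [3.134, -0.006, 0.276]
contact_force: [0.3, -0.6, -0.6]
opening: 0.0217
grip_force: 40.0
```

>>> arm_command(series=[{"x": 10,"y": -22,"z": 0,"rx": 0,"ry": 0,"rz": 2},{"x": 28,"y": -60,"z": 0,"rx": 0,"ry": 0,"rz": 5},{"x": 46,"y": -100,"z": 0,"rx": 0,"ry": 0,"rz": 8},{"x": 65,"y": -140,"z": 0,"rx": 0,"ry": 0,"rz": 11},{"x": 83,"y": -180,"z": 0,"rx": 0,"ry": 0,"rz": 14},{"x": 102,"y": -220,"z": 0,"rx": 0,"ry": 0,"rz": 17},{"x": 120,"y": -260,"z": 0,"rx": 0,"ry": 0,"rz": 20},{"x": 137,"y": -295,"z": 0,"rx": 0,"ry": 0,"rz": 23},{"x": 147,"y": -317,"z": 0,"rx": 0,"ry": 0,"rz": 25},{"x": 151.3,"y": -326.7,"z": 0,"rx": 0,"ry": 0,"rz": 26},{"x": 151.3,"y": -326.7,"z": 0,"rx": 0,"ry": 0,"rz": 26},{"x": 151.3,"y": -326.7,"z": 0,"rx": 0,"ry": 0,"rz": 26},{"x": 151.3,"y": -326.7,"z": 0,"rx": 0,"ry": 0,"rz": 26},{"x": 151.3,"y": -326.7,"z": 0,"rx": 0,"ry": 0,"rz": 26}])

```text
time: 10.2
tool_pos: [0.5826, 0.0621, 0.2771]
tool_rot: [3.141, 0.0, -0.179]
contact_force: [0.4, -0.6, -0.8]
opening: 0.0219
grip_force: 40.0
```

```bash
python3 - <<'E'
from h import *
s=observe();print(s["time"],s["tool_pos"],s["tool_rot"],s["contact_force"],s["qpos"],s["opening"])
for c in("top","side"):
    p=read_camera(c);u,v=proj(p,[.583,.063,.18])[0].astype(int)
    cv2.imwrite(f"pics/{c}1.png",cv2.resize(p["pixels"][max(0,v-75):v+75,u-100:u+100],None,fx=4,fy=4,interpolation=cv2.INTER_CUBIC))
    print(c,u,v)
    for q in("lid","lid_end_a","holder_rim"):
        for d in mark_of(p,q):
            if np.hypot(d["point"][0]-.583,d["point"][1]-.063)<.08: print(q,np.array(d["point"]),d["confidence"])
E
```

```text
10.2 [0.5826 0.0621 0.2771] [ 3.1413  0.0003 -0.1792] [ 0.3984 -0.6174 -0.7661] [-0.0245  0.4657  1.3737 -0.0002  1.3026  1.7256] 0.021886590638445322
top 301 218
lid [0.5872 0.0574 0.2028] 0.67
lid_end_a [0.5941 0.1067 0.205 ] 0.93
side 316 247
lid [0.5856 0.0613 0.1996] 0.76
lid_end_a [0.5908 0.1145 0.2109] 0.76
lid_end_a [0.5741 0.0131 0.2105] 0.71
holder_rim [0.587  0.0662 0.1291] 0.91
```

View pics/top1.png

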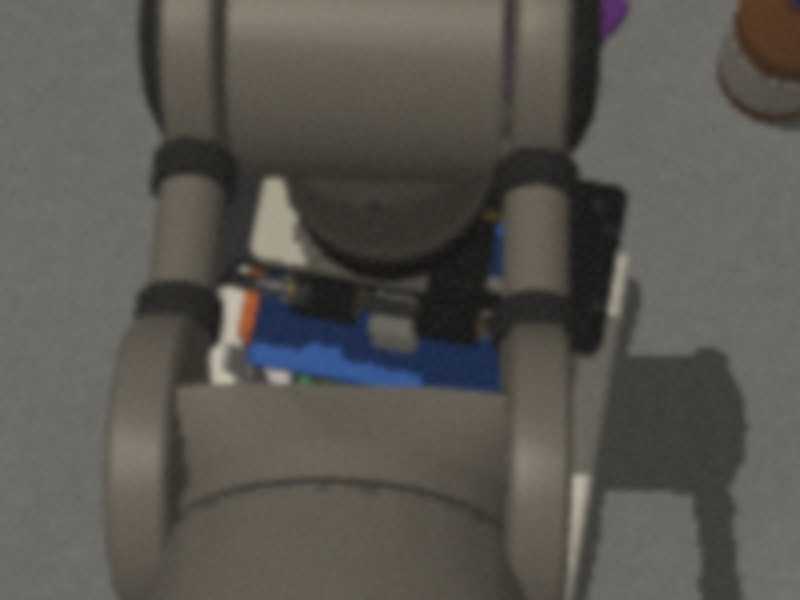

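View pics/side1.png

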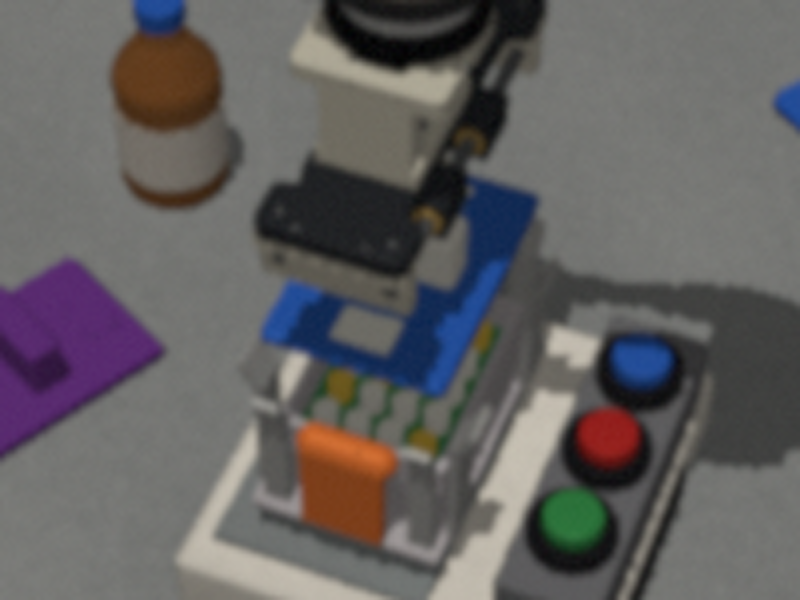

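The top view is mostly hidden by the arm. The side view shows the lid level over the holder, with the near clip at crop (350,450) and the near corner guides at (270,380) and (420,510). Now I'll lower it into the flare.

>>> arm_command(series=[{"x": 0,"y": -0.6,"z": 10,"rx": 0,"ry": 0,"rz": 0},{"x": 0,"y": -0.6,"z": 20,"rx": 0,"ry": 0,"rz": 0},{"x": 0,"y": -0.6,"z": 26,"rx": 0,"ry": 0,"rz": 0},{"x": 0,"y": -0.6,"z": 30,"rx": 0,"ry": 0,"rz": 0},{"x": 0,"y": -0.6,"z": 34,"rx": 0,"ry": 0,"rz": 0},{"x": 0,"y": -0.6,"z": 37,"rx": 0,"ry": 0,"rz": 0},{"x": 0,"y": -0.6,"z": 39,"rx": 0,"ry": 0,"rz": 0},{"x": 0,"y": -0.6,"z": 39,"rx": 0,"ry": 0,"rz": 0},{"x": 0,"y": -0.6,"z": 39,"rx": 0,"ry": 0,"rz": 0}], squeeze=12)

```text
time: 11.5
tool_pos: [0.5829, 0.0636, 0.2384]
tool_rot: [3.142, -0.0, -0.178]
contact_force: [0.6, -0.4, -1.2]
opening: 0.022
grip_force: 12.0
```

>>> arm_command(series=[{"x": 0,"y": 0,"z": 1,"rx": 0,"ry": 0,"rz": 0},{"x": 0,"y": 0,"z": 2,"rx": 0,"ry": 0,"rz": 0},{"x": 0,"y": 0,"z": 3,"rx": 0,"ry": 0,"rz": 0},{"x": 0,"y": 0,"z": 4,"rx": 0,"ry": 0,"rz": 0},{"x": 0,"y": 0,"z": 5,"rx": 0,"ry": 0,"rz": 0},{"x": 0,"y": 0,"z": 6,"rx": 0,"ry": 0,"rz": 0},{"x": 0,"y": 0,"z": 6,"rx": 0,"ry": 0,"rz": 0},{"x": 0,"y": 0,"z": 6,"rx": 0,"ry": 0,"rz": 0}])

```text
time: 12.3
tool_pos: [0.5828, 0.0637, 0.2322]
tool_rot: [3.142, 0.0, -0.178]
contact_force: [0.6, 0.2, -2.2]
opening: 0.0222
grip_force: 12.0
```

>>> arm_command(series=[{"x": 0,"y": 0,"z": 1,"rx": 0,"ry": 0,"rz": 0},{"x": 0,"y": 0,"z": 2,"rx": 0,"ry": 0,"rz": 0},{"x": 0,"y": 0,"z": 3,"rx": 0,"ry": 0,"rz": 0},{"x": 0,"y": 0,"z": 4,"rx": 0,"ry": 0,"rz": 0},{"x": 0,"y": 0,"z": 4,"rx": 0,"ry": 0,"rz": 0},{"x": 0,"y": 0,"z": 4,"rx": 0,"ry": 0,"rz": 0}])

```text
time: 12.9
tool_pos: [0.5828, 0.0637, 0.2282]
tool_rot: [3.141, 0.0, -0.178]
contact_force: [0.1, 0.5, -0.5]
opening: 0.0218
grip_force: 12.0
```

>>> arm_command(series=[{"x": 0,"y": 0,"z": 0,"rx": 0,"ry": 0,"rz": 0},{"x": 0,"y": 0,"z": 0,"rx": 0,"ry": 0,"rz": 0},{"x": 0,"y": 0,"z": 0,"rx": 0,"ry": 0,"rz": 0},{"x": 0,"y": 0,"z": 0,"rx": 0,"ry": 0,"rz": 0},{"x": 0,"y": 0,"z": 0,"rx": 0,"ry": 0,"rz": 0},{"x": 0,"y": 0,"z": -10,"rx": 0,"ry": 0,"rz": 0},{"x": 0,"y": 0,"z": -40,"rx": 0,"ry": 0,"rz": 0},{"x": 0,"y": 0,"z": -65,"rx": 0,"ry": 0,"rz": 0}], hand=55)

```text
time: 13.7
tool_pos: [0.5828, 0.0637, 0.2949]
tool_rot: [3.142, -0.0, -0.178]
contact_force: [0.4, 0.4, 0.4]
opening: 0.055
grip_force: 0.0
```

>>> arm_command(series=[{"x": 0,"y": -5,"z": 0,"rx": 0,"ry": 0,"rz": -8},{"x": 0,"y": -10,"z": 0,"rx": 0,"ry": 0,"rz": -16},{"x": 0,"y": -15,"z": 0,"rx": 0,"ry": 0,"rz": -24},{"x": 0,"y": -20,"z": 0,"rx": 0,"ry": 0,"rz": -32},{"x": 0,"y": -25,"z": 0,"rx": 0,"ry": 0,"rz": -40},{"x": 0,"y": -30,"z": 0,"rx": 0,"ry": 0,"rz": -48},{"x": 0,"y": -35,"z": 0,"rx": 0,"ry": 0,"rz": -56},{"x": 0,"y": -40,"z": 0,"rx": 0,"ry": 0,"rz": -64},{"x": 0,"y": -44,"z": 0,"rx": 0,"ry": 0,"rz": -72},{"x": 0,"y": -48,"z": 0,"rx": 0,"ry": 0,"rz": -80},{"x": 0,"y": -48,"z": 0,"rx": 0,"ry": 0,"rz": -87},{"x": 0,"y": -48,"z": 0,"rx": 0,"ry": 0,"rz": -90},{"x": 0,"y": -48,"z": 20,"rx": 0,"ry": 0,"rz": -90},{"x": 0,"y": -48,"z": 40,"rx": 0,"ry": 0,"rz": -90},{"x": 0,"y": -48,"z": 53,"rx": 0,"ry": 0,"rz": -90},{"x": 0,"y": -48,"z": 53,"rx": 0,"ry": 0,"rz": -90}], hand=0, squeeze=20)

```text
time: 15.3
tool_pos: [0.5906, 0.1108, 0.2388]
tool_rot: [-3.138, 0.001, 1.393]
contact_force: [0.6, 0.2, -0.3]
opening: 0.0006
grip_force: 0.0
```

```bash
python3 - <<'E'
from h import *
s=observe();print(s["time"],s["tool_pos"],s["tool_rot"],s["contact_force"],s["qpos"],s["opening"])
for c in("side",):
    p=read_camera(c);u,v=proj(p,[.583,.063,.18])[0].astype(int)
    cv2.imwrite(f"pics/{c}2.png",cv2.resize(p["pixels"][max(0,v-75):v+75,u-100:u+100],None,fx=4,fy=4,interpolation=cv2.INTER_CUBIC))
E
```

```text
15.3 [0.5906 0.1108 0.2388] [-3.1384  0.0008  1.3927] [ 0.5553  0.2358 -0.263 ] [ 0.058   0.5257  1.3822 -0.0001  1.237   0.2362] 0.0005720530079836026
```

View pics/side2.png

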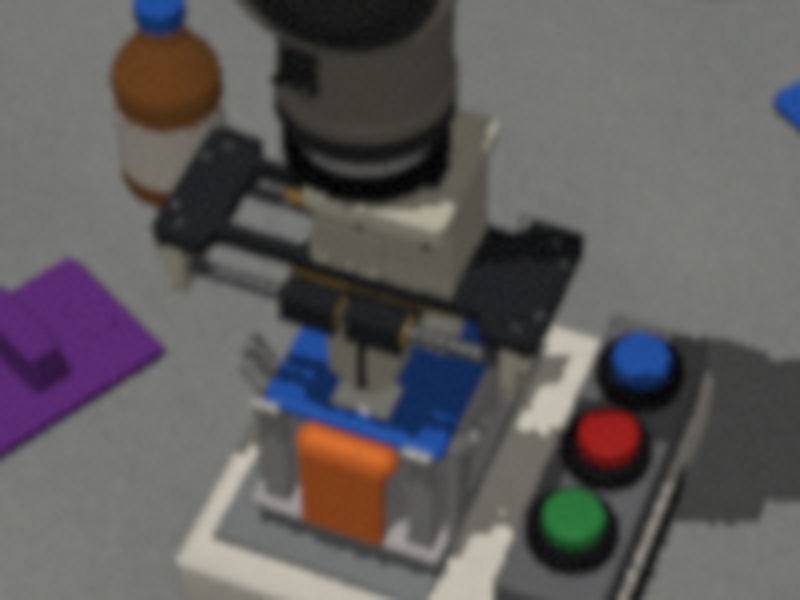

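The side view shows the lid lying between the corner guides on the clip noses (near edge about (360,425)), with the closed fingertips over the near white patch at (365,400). Pressing that end now.

>>> arm_command(series=[{"x": 0,"y": 0,"z": 6,"rx": 0,"ry": 0,"rz": 0},{"x": 0,"y": 0,"z": 11,"rx": 0,"ry": 0,"rz": 0},{"x": 0,"y": 0,"z": 14,"rx": 0,"ry": 0,"rz": 0},{"x": 0,"y": 0,"z": 15,"rx": 0,"ry": 0,"rz": 0},{"x": 0,"y": 0,"z": 16,"rx": 0,"ry": 0,"rz": 0},{"x": 0,"y": 0,"z": 17,"rx": 0,"ry": 0,"rz": 0},{"x": 0,"y": 0,"z": 18,"rx": 0,"ry": 0,"rz": 0}])

```text
time: 16.05
tool_pos: [0.5914, 0.1109, 0.2228]
tool_rot: [3.141, -0.0, 1.393]
contact_force: [-2.1, -1.5, 5.7]
opening: 0.0003
grip_force: 2.8
```

>>> arm_command(series=[{"x": 0,"y": 0,"z": 0.5,"rx": 0,"ry": 0,"rz": 0},{"x": 0,"y": 0,"z": 1,"rx": 0,"ry": 0,"rz": 0},{"x": 0,"y": 0,"z": 1.5,"rx": 0,"ry": 0,"rz": 0},{"x": 0,"y": 0,"z": 2,"rx": 0,"ry": 0,"rz": 0},{"x": 0,"y": 0,"z": 2,"rx": 0,"ry": 0,"rz": 0}])

```text
time: 16.55
tool_pos: [0.5918, 0.1106, 0.2216]
tool_rot: [3.139, 0.0, 1.393]
contact_force: [-2.6, -1.9, 7.6]
opening: 0.0003
grip_force: 3.9
```

>>> arm_command(series=[{"x": 0,"y": 0,"z": 1,"rx": 0,"ry": 0,"rz": 0},{"x": 0,"y": 0,"z": 2,"rx": 0,"ry": 0,"rz": 0},{"x": 0,"y": 0,"z": 3,"rx": 0,"ry": 0,"rz": 0},{"x": 0,"y": 0,"z": 3,"rx": 0,"ry": 0,"rz": 0}])

```text
time: 16.95
tool_pos: [0.5917, 0.1105, 0.2178]
tool_rot: [3.14, 0.0, 1.393]
contact_force: [1.2, -2.6, 3.0]
opening: 0.0002
grip_force: 1.5
```

>>> arm_command(series=[{"x": 0,"y": 0,"z": 1,"rx": 0,"ry": 0,"rz": 0},{"x": 0,"y": 0,"z": 2,"rx": 0,"ry": 0,"rz": 0},{"x": 0,"y": 0,"z": 3,"rx": 0,"ry": 0,"rz": 0},{"x": 0,"y": 0,"z": 3,"rx": 0,"ry": 0,"rz": 0}])

```text
time: 17.35
tool_pos: [0.5909, 0.1111, 0.2135]
tool_rot: [-3.14, 0.0, 1.393]
contact_force: [0.0, 0.3, -0.1]
opening: 0.0004
grip_force: 0.0
```

>>> arm_command(series=[{"x": 0,"y": 0,"z": 2,"rx": 0,"ry": 0,"rz": 0},{"x": 0,"y": 0,"z": 4,"rx": 0,"ry": 0,"rz": 0},{"x": 0,"y": 0,"z": 6,"rx": 0,"ry": 0,"rz": 0},{"x": 0,"y": 0,"z": 8,"rx": 0,"ry": 0,"rz": 0},{"x": 0,"y": 0,"z": 9,"rx": 0,"ry": 0,"rz": 0},{"x": 0,"y": 0,"z": 9,"rx": 0,"ry": 0,"rz": 0}])

```text
time: 17.95
tool_pos: [0.5913, 0.1109, 0.2057]
tool_rot: [3.141, 0.0, 1.393]
contact_force: [-2.1, -0.0, 4.8]
opening: 0.0007
grip_force: 2.3
```

>>> arm_command(series=[{"x": 0,"y": 0,"z": 1,"rx": 0,"ry": 0,"rz": 0},{"x": 0,"y": 0,"z": 2,"rx": 0,"ry": 0,"rz": 0},{"x": 0,"y": 0,"z": 2,"rx": 0,"ry": 0,"rz": 0}])

```text
time: 18.25
tool_pos: [0.5913, 0.1109, 0.2046]
tool_rot: [3.14, -0.0, 1.393]
contact_force: [-3.4, -0.3, 9.6]
opening: 0.0001
grip_force: 4.9
```

>>> arm_command(series=[{"x": 0,"y": 0,"z": -25,"rx": 0,"ry": 0,"rz": 0},{"x": 0,"y": 0,"z": -70,"rx": 0,"ry": 0,"rz": 0},{"x": -45,"y": 0,"z": -75,"rx": 0,"ry": 0,"rz": 0},{"x": -90,"y": 0,"z": -75,"rx": 0,"ry": 0,"rz": 0},{"x": -97,"y": 0,"z": -60,"rx": 0,"ry": 0,"rz": 0},{"x": -97,"y": 0,"z": -40,"rx": 0,"ry": 0,"rz": 0},{"x": -97,"y": 0,"z": -28,"rx": 0,"ry": 0,"rz": 0},{"x": -97,"y": 0,"z": -24,"rx": 0,"ry": 0,"rz": 0},{"x": -97,"y": 0,"z": -22,"rx": 0,"ry": 0,"rz": 0},{"x": -97,"y": 0,"z": -20,"rx": 0,"ry": 0,"rz": 0},{"x": -97,"y": 0,"z": -20,"rx": 0,"ry": 0,"rz": 0}])

```text
time: 19.35
tool_pos: [0.5743, 0.0158, 0.2236]
tool_rot: [3.141, 0.0, 1.393]
contact_force: [0.2, 0.4, 0.7]
opening: 0.0003
grip_force: 0.0
```

>>> arm_command(series=[{"x": 0,"y": 0,"z": 1,"rx": 0,"ry": 0,"rz": 0},{"x": 0,"y": 0,"z": 2,"rx": 0,"ry": 0,"rz": 0},{"x": 0,"y": 0,"z": 3,"rx": 0,"ry": 0,"rz": 0},{"x": 0,"y": 0,"z": 3,"rx": 0,"ry": 0,"rz": 0}])

```text
time: 19.75
tool_pos: [0.574, 0.0154, 0.2201]
tool_rot: [-3.141, 0.0, 1.393]
contact_force: [-0.1, -0.8, -0.1]
opening: 0.0004
grip_force: 0.0
```

>>> arm_command(series=[{"x": 0,"y": 0,"z": 1,"rx": 0,"ry": 0,"rz": 0},{"x": 0,"y": 0,"z": 2,"rx": 0,"ry": 0,"rz": 0},{"x": 0,"y": 0,"z": 3,"rx": 0,"ry": 0,"rz": 0},{"x": 0,"y": 0,"z": 3,"rx": 0,"ry": 0,"rz": 0}])

```text
time: 20.15
tool_pos: [0.5742, 0.0153, 0.2175]
tool_rot: [3.141, 0.0, 1.393]
contact_force: [-0.3, -0.2, 5.1]
opening: 0.0008
grip_force: 2.0
```

>>> arm_command(series=[{"x": 0,"y": 0,"z": 1,"rx": 0,"ry": 0,"rz": 0},{"x": 0,"y": 0,"z": 2,"rx": 0,"ry": 0,"rz": 0},{"x": 0,"y": 0,"z": 2,"rx": 0,"ry": 0,"rz": 0}])

```text
time: 20.45
tool_pos: [0.5741, 0.0151, 0.2151]
tool_rot: [3.141, 0.001, 1.393]
contact_force: [-0.4, -1.6, 4.2]
opening: 0.0005
grip_force: 1.8
```

>>> arm_command(series=[{"x": 0,"y": 0,"z": 1,"rx": 0,"ry": 0,"rz": 0},{"x": 0,"y": 0,"z": 2,"rx": 0,"ry": 0,"rz": 0},{"x": 0,"y": 0,"z": 2,"rx": 0,"ry": 0,"rz": 0}])

```text
time: 20.75
tool_pos: [0.5741, 0.0156, 0.2128]
tool_rot: [-3.141, -0.0, 1.393]
contact_force: [0.2, -0.2, 1.2]
opening: 0.0007
grip_force: 0.9
```

>>> arm_command(series=[{"x": 0,"y": 0,"z": 1,"rx": 0,"ry": 0,"rz": 0},{"x": 0,"y": 0,"z": 2,"rx": 0,"ry": 0,"rz": 0},{"x": 0,"y": 0,"z": 2,"rx": 0,"ry": 0,"rz": 0}])

```text
time: 21.05
tool_pos: [0.5738, 0.0157, 0.2106]
tool_rot: [-3.14, -0.0, 1.393]
contact_force: [-0.1, 0.5, -0.2]
opening: 0.0004
grip_force: 0.0
```

>>> arm_command(series=[{"x": 0,"y": 0,"z": 1,"rx": 0,"ry": 0,"rz": 0},{"x": 0,"y": 0,"z": 2,"rx": 0,"ry": 0,"rz": 0},{"x": 0,"y": 0,"z": 2,"rx": 0,"ry": 0,"rz": 0}])

```text
time: 21.35
tool_pos: [0.5739, 0.0155, 0.2089]
tool_rot: [-3.141, 0.0, 1.393]
contact_force: [-0.0, 0.0, 0.2]
opening: 0.0005
grip_force: 0.0
```

>>> arm_command(series=[{"x": 0,"y": 0,"z": 1,"rx": 0,"ry": 0,"rz": 0},{"x": 0,"y": 0,"z": 2,"rx": 0,"ry": 0,"rz": 0},{"x": 0,"y": 0,"z": 3,"rx": 0,"ry": 0,"rz": 0},{"x": 0,"y": 0,"z": 4,"rx": 0,"ry": 0,"rz": 0},{"x": 0,"y": 0,"z": 4,"rx": 0,"ry": 0,"rz": 0}])

```text
time: 21.85
tool_pos: [0.574, 0.0154, 0.205]
tool_rot: [-3.141, 0.0, 1.393]
contact_force: [-0.2, 0.9, -0.1]
opening: 0.0007
grip_force: 0.0
```

>>> arm_command(series=[{"x": 0,"y": 0,"z": 1,"rx": 0,"ry": 0,"rz": 0},{"x": 0,"y": 0,"z": 2,"rx": 0,"ry": 0,"rz": 0},{"x": 0,"y": 0,"z": 2,"rx": 0,"ry": 0,"rz": 0}])

```text
time: 22.15
tool_pos: [0.5741, 0.0154, 0.2035]
tool_rot: [3.141, 0.0, 1.393]
contact_force: [-0.8, 0.5, 3.9]
opening: 0.0002
grip_force: 1.4
```

>>> arm_command(series=[{"x": 0,"y": 0,"z": 1,"rx": 0,"ry": 0,"rz": 0},{"x": 0,"y": 0,"z": 2,"rx": 0,"ry": 0,"rz": 0},{"x": 0,"y": 0,"z": 2,"rx": 0,"ry": 0,"rz": 0}])

```text
time: 22.45
tool_pos: [0.5742, 0.0154, 0.2023]
tool_rot: [3.141, 0.0, 1.393]
contact_force: [-2.5, 0.5, 9.6]
opening: 0.0003
grip_force: 4.8
```

>>> arm_command(series=[{"x": 0,"y": 0,"z": -15,"rx": 0,"ry": 0,"rz": 0},{"x": 0,"y": 0,"z": -55,"rx": 0,"ry": 0,"rz": 0},{"x": 0,"y": 0,"z": -80,"rx": 0,"ry": 0,"rz": 0},{"x": 40,"y": 0,"z": -80,"rx": 0,"ry": 0,"rz": 0},{"x": 48,"y": 0,"z": -80,"rx": 0,"ry": 0,"rz": 0},{"x": 48,"y": 0,"z": -80,"rx": 0,"ry": 0,"rz": 0}])

```text
time: 23.05
tool_pos: [0.5824, 0.0639, 0.2807]
tool_rot: [-3.141, 0.0, 1.395]
contact_force: [-0.6, -0.4, -0.6]
opening: 0.0004
grip_force: 0.0
```

```bash
python3 - <<'E'
from h import *
s=observe();print(s["time"],s["tool_pos"],s["contact_force"])
p=read_camera("side");u,v=proj(p,[.583,.063,.15])[0].astype(int)
cv2.imwrite("pics/side3.png",cv2.resize(p["pixels"][v-50:v+50,u-65:u+65],None,fx=6,fy=6,interpolation=cv2.INTER_CUBIC))
for q in("lid","lid_end_a"):
    for d in mark_of(p,q):
        if np.hypot(d["point"][0]-.583,d["point"][1]-.063)<.08: print(q,np.array(d["point"]),d["confidence"])
E
```

```text
23.05 [0.5824 0.0639 0.2807] [-0.6194 -0.3777 -0.6186]
lid [0.587  0.0634 0.1272] 0.74
lid [ 0.5855  0.0619 -0.001 ] 0.25
lid_end_a [0.575  0.0153 0.1377] 0.87
lid_end_a [0.5926 0.1132 0.1382] 0.75
lid_end_a [0.5812 0.0688 0.1622] 0.45
```

View pics/side3.png

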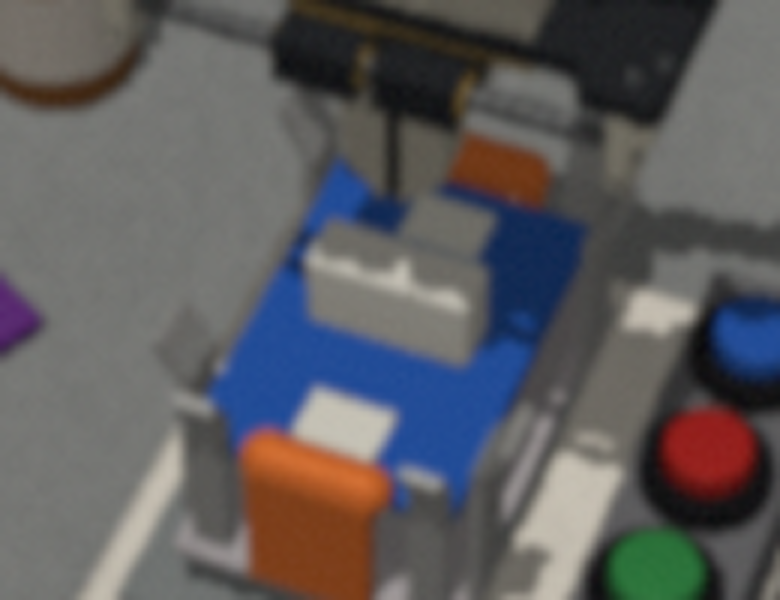

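The side view shows the lid home: the near orange clip (315,460) overlaps the near edge, the far clip (500,165) lies over the far edge, and both end patches measure z ≈ 0.138. Next is the seat check on the rib.

>>> arm_command(series=[{"x": 0,"y": 0,"z": 20,"rx": 0,"ry": 0,"rz": 0},{"x": 0,"y": 0,"z": 35,"rx": 0,"ry": 0,"rz": 0},{"x": 0,"y": 0,"z": 41,"rx": 0,"ry": 0,"rz": 0},{"x": 0,"y": 0,"z": 43,"rx": 0,"ry": 0,"rz": 0},{"x": 0,"y": 0,"z": 44,"rx": 0,"ry": 0,"rz": 0},{"x": 0,"y": 0,"z": 45,"rx": 0,"ry": 0,"rz": 0},{"x": 0,"y": 0,"z": 45,"rx": 0,"ry": 0,"rz": 0},{"x": 0,"y": 0,"z": 45,"rx": 0,"ry": 0,"rz": 0}])

```text
time: 24.0
tool_pos: [0.5828, 0.0623, 0.2371]
tool_rot: [3.14, 0.001, 1.393]
contact_force: [-1.0, -3.0, 5.0]
opening: 0.0001
grip_force: 2.7
```

>>> arm_command(series=[{"x": 0,"y": 0,"z": 0.8,"rx": 0,"ry": 0,"rz": 0},{"x": 0,"y": 0,"z": 1.6,"rx": 0,"ry": 0,"rz": 0},{"x": 0,"y": 0,"z": 2.4,"rx": 0,"ry": 0,"rz": 0},{"x": 0,"y": 0,"z": 2.4,"rx": 0,"ry": 0,"rz": 0}])

```text
time: 24.4
tool_pos: [0.5828, 0.0623, 0.2358]
tool_rot: [3.139, 0.001, 1.393]
contact_force: [-5.4, -3.0, 13.7]
opening: 0.0005
grip_force: 6.4
```

>>> arm_command(series=[{"x": 0,"y": 0,"z": 0.3,"rx": 0,"ry": 0,"rz": 0},{"x": 0,"y": 0,"z": 0.3,"rx": 0,"ry": 0,"rz": 0},{"x": 0,"y": 0,"z": 0.3,"rx": 0,"ry": 0,"rz": 0},{"x": 0,"y": 0,"z": 0.3,"rx": 0,"ry": 0,"rz": 0},{"x": 0,"y": 0,"z": 0.3,"rx": 0,"ry": 0,"rz": 0},{"x": 0,"y": 0,"z": 0.3,"rx": 0,"ry": 0,"rz": 0},{"x": 0,"y": 0,"z": 0.3,"rx": 0,"ry": 0,"rz": 0},{"x": 0,"y": 0,"z": 0.3,"rx": 0,"ry": 0,"rz": 0},{"x": 0,"y": 0,"z": 0.3,"rx": 0,"ry": 0,"rz": 0},{"x": 0,"y": 0,"z": 0.3,"rx": 0,"ry": 0,"rz": 0},{"x": 0,"y": 0,"z": 0.3,"rx": 0,"ry": 0,"rz": 0}])

```text
time: 25.5
tool_pos: [0.5828, 0.0623, 0.2356]
tool_rot: [3.139, 0.001, 1.393]
contact_force: [-4.7, -3.0, 13.8]
opening: 0.0003
grip_force: 6.7
```

>>> arm_command(series=[{"x": 0,"y": 0,"z": -5,"rx": 0,"ry": 0,"rz": 0},{"x": 0,"y": 0,"z": -30,"rx": 0,"ry": 0,"rz": 0},{"x": 0,"y": 0,"z": -50,"rx": 0,"ry": 0,"rz": 0}])

```text
time: 25.8
tool_pos: [0.5827, 0.063, 0.2841]
tool_rot: [3.141, -0.001, 1.393]
contact_force: [0.6, 0.0, -0.2]
opening: 0.0004
grip_force: 0.0
```

```bash
python3 - <<'E'
from inc import *
s=observe();print(s["time"],s["tool_pos"],s["tool_rot"],s["contact_force"],s["qpos"])
Rt=R.from_euler("xyz",s["tool_rot"])
for k,y in L.items():
    t=R.from_euler("z",-.1784).apply([-.114,y,0])+[.5826,.063,.122+.0655]
    print(k,t,Rt.inv().apply(t-s["tool_pos"])*1000)
E
```

```text
25.8 [0.5827 0.063  0.2841] [ 3.1415 -0.0006  1.3929] [ 0.5575  0.0171 -0.1848] [-0.0232  0.4607  1.362   0.0006  1.3187  0.1545]
b [0.4606 0.0291 0.1875] [ -55.0694 -114.1798   96.5702]
r [0.4704 0.0832 0.1875] [  -0.0695 -114.1513   96.6051]
g [0.4802 0.1374 0.1875] [  54.9305 -114.1227   96.6399]
```

Seat check held at about 14 N plus the lid's weight. For the keys I'll turn the gripper back 90° so its long body stays clear of the corner guides.

>>> arm_command(series=[{"x": -5,"y": -10,"z": 0,"rx": 0,"ry": 0,"rz": 8},{"x": -10,"y": -21,"z": 0,"rx": 0,"ry": 0,"rz": 16},{"x": -15,"y": -32,"z": 0,"rx": 0,"ry": 0,"rz": 24},{"x": -20,"y": -43,"z": 0,"rx": 0,"ry": 0,"rz": 32},{"x": -25,"y": -54,"z": 0,"rx": 0,"ry": 0,"rz": 40},{"x": -30,"y": -65,"z": 0,"rx": 0,"ry": 0,"rz": 48},{"x": -35,"y": -76,"z": 0,"rx": 0,"ry": 0,"rz": 56},{"x": -40,"y": -87,"z": 0,"rx": 0,"ry": 0,"rz": 64},{"x": -45,"y": -98,"z": 0,"rx": 0,"ry": 0,"rz": 72},{"x": -50,"y": -108,"z": 0,"rx": 0,"ry": 0,"rz": 80},{"x": -55,"y": -114,"z": 0,"rx": 0,"ry": 0,"rz": 87},{"x": -55,"y": -114,"z": 10,"rx": 0,"ry": 0,"rz": 90},{"x": -55,"y": -114,"z": 40,"rx": 0,"ry": 0,"rz": 90},{"x": -55,"y": -114,"z": 70,"rx": 0,"ry": 0,"rz": 90},{"x": -55,"y": -114,"z": 88,"rx": 0,"ry": 0,"rz": 90},{"x": -55,"y": -114,"z": 88,"rx": 0,"ry": 0,"rz": 90},{"x": -55,"y": -114,"z": 88,"rx": 0,"ry": 0,"rz": 90}])

```text
time: 27.5
tool_pos: [0.4611, 0.0289, 0.1959]
tool_rot: [-3.141, -0.0, -0.178]
contact_force: [0.2, -0.4, 0.4]
opening: 0.0009
grip_force: 0.0
```

```bash
python3 - <<'E'
from h import *
s=observe();print(s["time"],s["tool_pos"],s["tool_rot"],s["contact_force"])
p=read_camera("side");u,v=proj(p,[.5,.06,.14])[0].astype(int)
cv2.imwrite("pics/side4.png",cv2.resize(p["pixels"][v-60:v+60,u-80:u+80],None,fx=5,fy=5,interpolation=cv2.INTER_CUBIC))
E
```

```text
27.5 [0.4611 0.0289 0.1959] [-3.1413 -0.0004 -0.178 ] [ 0.1657 -0.4263  0.4471]
```

View pics/side4.png

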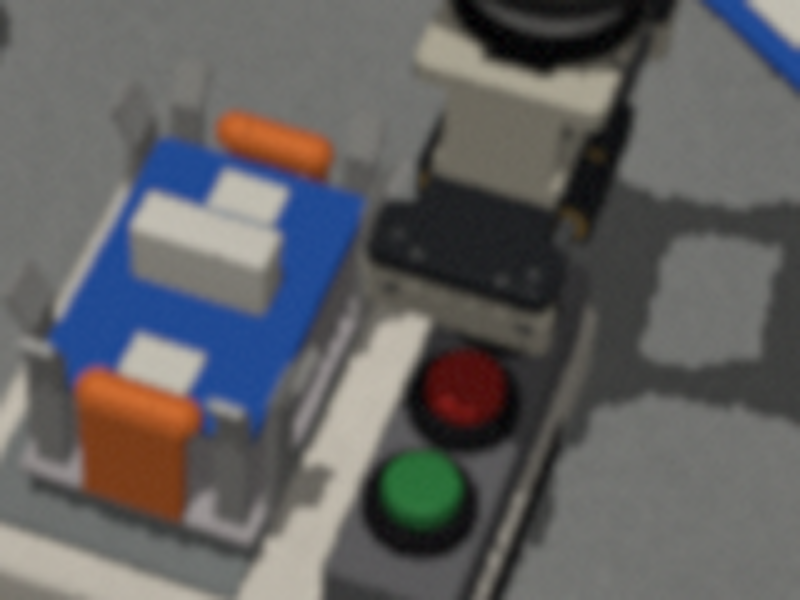

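The side view shows the lid still home under both clips. The gripper is over the blue key, with red (465,385) and green (420,490) free. Pressing blue.

>>> arm_command(series=[{"x": 0,"y": 0,"z": 4,"rx": 0,"ry": 0,"rz": 0},{"x": 0,"y": 0,"z": 8,"rx": 0,"ry": 0,"rz": 0},{"x": 0,"y": 0,"z": 10,"rx": 0,"ry": 0,"rz": 0},{"x": 0,"y": 0,"z": 12,"rx": 0,"ry": 0,"rz": 0},{"x": 0,"y": 0,"z": 14,"rx": 0,"ry": 0,"rz": 0},{"x": 0,"y": 0,"z": 15.5,"rx": 0,"ry": 0,"rz": 0},{"x": 0,"y": 0,"z": 15.5,"rx": 0,"ry": 0,"rz": 0},{"x": 0,"y": 0,"z": 15.5,"rx": 0,"ry": 0,"rz": 0}])

```text
time: 28.35
tool_pos: [0.4616, 0.0287, 0.1849]
tool_rot: [-3.141, -0.006, -0.178]
contact_force: [-12.2, 1.4, 46.5]
opening: 0.0009
grip_force: 23.5
```

46 N with only about 3 mm of travel: the closed finger pair (38 mm) is wider than the 32 mm cap and is bearing on the black collar. I'll back off and press with a single 19 mm finger, gripper opened, the other finger off to the outside.

>>> arm_command(series=[{"x": 0,"y": 0,"z": -8,"rx": 0,"ry": 0,"rz": 0},{"x": 0,"y": 0,"z": -30,"rx": 0,"ry": 0,"rz": 0},{"x": 0,"y": 20,"z": -40,"rx": 0,"ry": 0,"rz": 0},{"x": 0,"y": 45,"z": -40,"rx": 0,"ry": 0,"rz": 0},{"x": 0,"y": 55,"z": -40,"rx": 0,"ry": 0,"rz": 0},{"x": 0,"y": 55,"z": -40,"rx": 0,"ry": 0,"rz": 0},{"x": 0,"y": 55,"z": -40,"rx": 0,"ry": 0,"rz": 0},{"x": 0,"y": 55,"z": -40,"rx": 0,"ry": 0,"rz": 0},{"x": 0,"y": 55,"z": -40,"rx": 0,"ry": 0,"rz": 0},{"x": 0,"y": 55,"z": -40,"rx": 0,"ry": 0,"rz": 0},{"x": 0,"y": 55,"z": -40,"rx": 0,"ry": 0,"rz": 0},{"x": 0,"y": 55,"z": -40,"rx": 0,"ry": 0,"rz": 0},{"x": 0,"y": 55,"z": -40,"rx": 0,"ry": 0,"rz": 0},{"x": 0,"y": 55,"z": -40,"rx": 0,"ry": 0,"rz": 0}], hand=91)

```text
time: 29.75
tool_pos: [0.4509, -0.0254, 0.22]
tool_rot: [3.142, -0.0, -0.178]
contact_force: [0.4, -0.9, -0.1]
opening: 0.091
grip_force: 0.0
```

```bash
python3 - <<'E'
from h import *
s=observe();print(s["time"],s["tool_pos"],s["tool_rot"],s["contact_force"],s["opening"])
Rt=R.from_euler("xyz",s["tool_rot"]);f=s["tool_pos"]+Rt.apply([0,-55,65.5])/1000 if False else np.array(s["tool_pos"])+Rt.apply([0,-.055,.0655])
print(f)
p=read_camera("side");u,v=proj(p,[.46,.03,.14])[0].astype(int)
cv2.imwrite("pics/side5.png",cv2.resize(p["pixels"][v-50:v+50,u-65:u+65],None,fx=6,fy=6,interpolation=cv2.INTER_CUBIC))
E
```

```text
29.75 [ 0.4509 -0.0254  0.22  ] [ 3.1415 -0.0001 -0.1781] [ 0.4151 -0.9166 -0.1369] 0.0910068816635374
[0.4607 0.0287 0.1545]
```

View pics/side5.png

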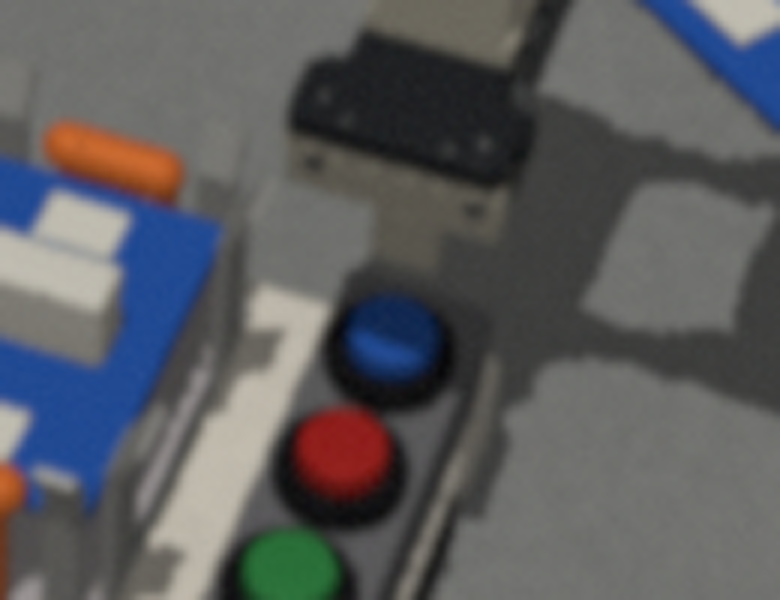

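The finger hangs at (410,255), above the blue cap (390,335), with the red key clear. Lowering in steps.

>>> arm_command(series=[{"x": 0,"y": 0,"z": 15,"rx": 0,"ry": 0,"rz": 0},{"x": 0,"y": 0,"z": 26,"rx": 0,"ry": 0,"rz": 0},{"x": 0,"y": 0,"z": 31,"rx": 0,"ry": 0,"rz": 0},{"x": 0,"y": 0,"z": 34,"rx": 0,"ry": 0,"rz": 0},{"x": 0,"y": 0,"z": 36,"rx": 0,"ry": 0,"rz": 0},{"x": 0,"y": 0,"z": 36,"rx": 0,"ry": 0,"rz": 0}])

```text
time: 30.4
tool_pos: [0.4507, -0.0254, 0.1854]
tool_rot: [3.141, -0.0, -0.178]
contact_force: [-6.4, -1.1, 16.0]
opening: 0.091
grip_force: 7.7
```

>>> arm_command(series=[{"x": 0,"y": 0,"z": 1,"rx": 0,"ry": 0,"rz": 0},{"x": 0,"y": 0,"z": 2,"rx": 0,"ry": 0,"rz": 0},{"x": 0,"y": 0,"z": 2,"rx": 0,"ry": 0,"rz": 0}])

```text
time: 30.7
tool_pos: [0.4508, -0.0254, 0.185]
tool_rot: [3.141, -0.002, -0.177]
contact_force: [-11.7, -1.1, 31.1]
opening: 0.0911
grip_force: 15.8
```

The stop is at the same height again, and stiff. I'll check whether this is the key's bottom by reading the force a few mm higher.

>>> arm_command(series=[{"x": 0,"y": 0,"z": -4,"rx": 0,"ry": 0,"rz": 0},{"x": 0,"y": 0,"z": -4,"rx": 0,"ry": 0,"rz": 0},{"x": 0,"y": 0,"z": -4,"rx": 0,"ry": 0,"rz": 0}])

```text
time: 31.0
tool_pos: [0.4509, -0.0254, 0.1865]
tool_rot: [3.141, -0.001, -0.178]
contact_force: [-1.8, -0.4, 4.3]
opening: 0.0909
grip_force: 2.2
```

>>> arm_command(series=[{"x": 0,"y": 0,"z": -2,"rx": 0,"ry": 0,"rz": 0},{"x": 0,"y": 0,"z": -2,"rx": 0,"ry": 0,"rz": 0},{"x": 0,"y": 0,"z": -2,"rx": 0,"ry": 0,"rz": 0}])

```text
time: 31.3
tool_pos: [0.4509, -0.0254, 0.188]
tool_rot: [3.142, 0.0, -0.178]
contact_force: [-1.4, 0.1, 4.3]
opening: 0.0906
grip_force: 1.8
```

>>> arm_command(series=[{"x": 0,"y": 0,"z": -2,"rx": 0,"ry": 0,"rz": 0},{"x": 0,"y": 0,"z": -2,"rx": 0,"ry": 0,"rz": 0},{"x": 0,"y": 0,"z": -2,"rx": 0,"ry": 0,"rz": 0}])

```text
time: 31.6
tool_pos: [0.451, -0.0254, 0.1899]
tool_rot: [3.142, -0.0, -0.178]
contact_force: [-1.1, 0.8, 2.0]
opening: 0.091
grip_force: 1.2
```

>>> arm_command(series=[{"x": 0,"y": 0,"z": -2,"rx": 0,"ry": 0,"rz": 0},{"x": 0,"y": 0,"z": -2,"rx": 0,"ry": 0,"rz": 0},{"x": 0,"y": 0,"z": -2,"rx": 0,"ry": 0,"rz": 0}])

```text
time: 31.9
tool_pos: [0.4509, -0.0254, 0.1919]
tool_rot: [3.141, -0.0, -0.178]
contact_force: [0.1, -0.1, -0.3]
opening: 0.0909
grip_force: 0.0
```

The spring force fades linearly to zero by TCP z ≈ 0.192, so the key top stands about 4 mm higher than listed. The blue key was fully down at 0.1855 and is now released. On to green, pressed with the other finger.

>>> arm_command(series=[{"x": 0,"y": 0,"z": -30,"rx": 0,"ry": 0,"rz": 0},{"x": 0,"y": -10,"z": -45,"rx": 0,"ry": 0,"rz": 0},{"x": 0,"y": -55,"z": -45,"rx": 0,"ry": 0,"rz": 0},{"x": 0,"y": -100,"z": -45,"rx": 0,"ry": 0,"rz": 0},{"x": 0,"y": -145,"z": -45,"rx": 0,"ry": 0,"rz": 0},{"x": 0,"y": -190,"z": -45,"rx": 0,"ry": 0,"rz": 0},{"x": 0,"y": -215,"z": -45,"rx": 0,"ry": 0,"rz": 0},{"x": 0,"y": -220,"z": -45,"rx": 0,"ry": 0,"rz": 0},{"x": 0,"y": -220,"z": -40,"rx": 0,"ry": 0,"rz": 0},{"x": 0,"y": -220,"z": -20,"rx": 0,"ry": 0,"rz": 0},{"x": 0,"y": -220,"z": -5,"rx": 0,"ry": 0,"rz": 0},{"x": 0,"y": -220,"z": -5,"rx": 0,"ry": 0,"rz": 0}])

```text
time: 33.1
tool_pos: [0.4886, 0.1893, 0.1948]
tool_rot: [3.139, 0.004, -0.18]
contact_force: [-1.3, -0.7, 0.9]
opening: 0.0912
grip_force: 0.0
```

```bash
python3 - <<'E'
from h import *
s=observe();print(s["time"],s["tool_pos"],s["tool_rot"],s["contact_force"])
Rt=R.from_euler("xyz",s["tool_rot"]);print(np.array(s["tool_pos"])+Rt.apply([0,.055,.0655]), "want .4802 .1374")
E
```

```text
33.1 [0.4886 0.1893 0.1948] [ 3.1392  0.0044 -0.1798] [-1.2961 -0.7411  0.8576]
[0.4785 0.1351 0.1295] want .4802 .1374
```

>>> arm_command(series=[{"x": 0,"y": 0,"z": 0,"rx": 0,"ry": 0,"rz": 0},{"x": 0,"y": 0,"z": 4,"rx": 0,"ry": 0,"rz": 0},{"x": 0,"y": 0,"z": 7,"rx": 0,"ry": 0,"rz": 0},{"x": 0,"y": 0,"z": 10,"rx": 0,"ry": 0,"rz": 0},{"x": 0,"y": 0,"z": 12,"rx": 0,"ry": 0,"rz": 0},{"x": 0,"y": 0,"z": 13,"rx": 0,"ry": 0,"rz": 0},{"x": 0,"y": 0,"z": 13,"rx": 0,"ry": 0,"rz": 0},{"x": 0,"y": 0,"z": 13,"rx": 0,"ry": 0,"rz": 0}])

```text
time: 33.9
tool_pos: [0.4904, 0.1909, 0.1855]
tool_rot: [3.141, -0.002, -0.178]
contact_force: [-2.5, -2.4, 12.1]
opening: 0.0909
grip_force: 6.2
```

>>> arm_command(series=[{"x": 0,"y": 0,"z": -10,"rx": 0,"ry": 0,"rz": 0},{"x": 0,"y": 0,"z": -45,"rx": 0,"ry": 0,"rz": 0},{"x": 0,"y": 0,"z": -90,"rx": 0,"ry": 0,"rz": 0},{"x": -30,"y": 0,"z": -120,"rx": 0,"ry": 0,"rz": 0},{"x": -30,"y": 0,"z": -120,"rx": 0,"ry": 0,"rz": 0},{"x": -30,"y": 0,"z": -120,"rx": 0,"ry": 0,"rz": 0},{"x": -30,"y": 0,"z": -120,"rx": 0,"ry": 0,"rz": 0}])

```text
time: 34.6
tool_pos: [0.4602, 0.1964, 0.3028]
tool_rot: [3.141, 0.002, -0.178]
contact_force: [-0.3, 0.1, 0.8]
opening: 0.0908
grip_force: 0.0
```

```bash
python3 - <<'E'
from h import *
s=observe();print(s["time"],s["tool_pos"],s["contact_force"])
p=read_camera("side");u,v=proj(p,[.55,.06,.14])[0].astype(int)
cv2.imwrite("pics/side6.png",cv2.resize(p["pixels"][v-75:v+75,u-100:u+100],None,fx=4,fy=4,interpolation=cv2.INTER_CUBIC))
for q in("lid","lid_end_a"):
    for d in mark_of(p,q):
        if np.hypot(d["point"][0]-.583,d["point"][1]-.063)<.08: print(q,np.array(d["point"]),d["confidence"])
E
```

```text
34.6 [0.4602 0.1964 0.3028] [-0.2843  0.0516  0.7548]
lid [0.5853 0.0667 0.129 ] 0.94
lid_end_a [0.5903 0.1109 0.1364] 0.87
lid_end_a [0.5743 0.0162 0.1405] 0.78
```

View pics/side6.png

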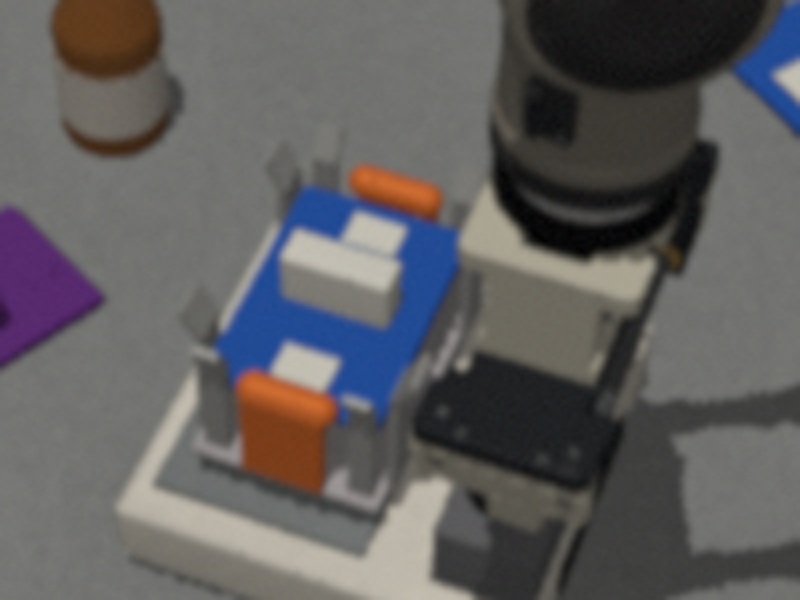

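The view shows the lid still home: the near clip at (285,400) and the far clip at (395,190) lie over its edges. The bottle stands upright and the gripper is free in the air. Handing in.

```bash
python3 -c "
from cell import *
print(hand_in())"
```

```text
the job is handed in; nothing more can be done
None
```

The job is handed in (no verdict came back): the lid is home under both clips, the rib was held at about 14 N for just over a second, and the blue then the green key were pressed to their stops and released; the first blue press peaked at about 46 N at the fingertips, above the 40 N arm/gripper-body limit if fingers count.

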